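# Build the small sieve column on the shaker plate

## Task

Build the small sieve column on the receiver pan of the grey shaker plate, one piece after another from the bottom up: first the fine sieve, then the medium, then the coarse, and last the lid with the black knob. Each piece must sit level and fully home in the rim below it, and you let go of everything at the end; do not shift or knock over the wooden block, the vial or the weights.

Things in the scene. Friction and masses are not known exactly. Their poses are not given: they have to be found in the camera images.
- fine_sieve_centre (a point): Fine sieve: lowest of the three small round sieves, 30 mm high, dense light wire gauze (2.5 mm). Bare steel, 58 mm diameter. Spigot below, 7 mm high, 48 mm diameter (43 at its foot), enters the 52 mm mouth of the pan or any small sieve; home, its underside is 7 mm below that rim. Grip the plain frame, 7 to 30 mm above its underside; open top, wall 3 mm. Point: on the axis, half-way up, 15 mm above its underside; z up. 0.12 kg.
- medium_sieve_centre (a point): Medium sieve: small round sieve of middle height, 38 mm, 6 mm wire grid. Bare steel, 58 mm diameter. Spigot below, 7 mm high, 48 mm diameter (43 at its foot), enters the 52 mm mouth of the pan or any small sieve; home, its underside is 7 mm below that rim. Grip the plain frame, 7 to 38 mm above its underside; open top, wall 3 mm. Point: on the axis, half-way up, 19 mm above its underside; z up. 0.14 kg.
- coarse_sieve_centre (a point): Coarse sieve: tallest of the small round sieves, 48 mm high, wide 12.5 mm wire grid. Bare steel, 58 mm diameter. Spigot below, 7 mm high, 48 mm diameter (43 at its foot), enters the 52 mm mouth of the pan or any small sieve; home, its underside is 7 mm below that rim. Grip the plain frame, 7 to 48 mm above its underside; open top, wall 3 mm. Point: on the axis, half-way up, 24 mm above its underside; z up. 0.16 kg.
- lid_centre (a point): Lid: flat round cover with black knob, 30 mm high. Bare steel, 58 mm diameter. Spigot below, 7 mm high, 48 mm diameter (43 at its foot), enters the 52 mm mouth of the pan or any small sieve; home, its underside is 7 mm below that rim. Flange 7 to 13 mm above its underside, knob (18 mm diameter) 13 to 30 mm: grip the knob. Point: on the axis, 15 mm above its underside; z up. 0.10 kg.
- pan_rim (a point): The receiver pan: a round open steel cup, 58 mm outside and 52 mm inside diameter, clamped in the middle of a fixed square grey shaker plate (96 x 96 mm, 12 mm high). The point is the centre of the pan's open mouth, level with its rim, 38 mm above the bench; z is up. The pan is 23 mm deep inside.
- block: Bystander, not part of the stack: a dark hardwood block, 70 x 110 mm (x, y), 50 mm high. Origin at the centre of its underside, z up.
- vial: Bystander: a small sample vial with a red cap, 34 mm in diameter, 35 mm high. Origin at the centre of its underside, z up.
- iron_weight: Bystander: a dark iron balance weight, 46 mm in diameter, 42 mm high. Origin at the centre of its underside, z up.
- brass_weight: Bystander: a brass balance weight with a knob, 38 mm in diameter, 50 mm high. Origin at the centre of its underside, z up.
Not all that is in view belongs to the job. What is shaped like the part that bears lid_centre but orange or red is not meant.

How it is judged:
On the way, in this order (a step that is already met when the one before it is completed fails the run):
1. the fine sieve sits home in the pan (horizontal distance between fine_sieve_centre and pan_rim below 0.004 m and z of fine_sieve_centre in the frame of pan_rim between 0.0055 and 0.0105 m and angle between fine_sieve_centre's own z axis and vertical below 0.06 rad), for 0.2 s.
2. the medium sieve sits home in the fine sieve (horizontal distance between medium_sieve_centre and fine_sieve_centre below 0.004 m and z of medium_sieve_centre in the frame of fine_sieve_centre between 0.0245 and 0.0295 m and angle between medium_sieve_centre's own z axis and vertical below 0.06 rad), for 0.2 s.
3. the coarse sieve sits home in the medium sieve (horizontal distance between coarse_sieve_centre and medium_sieve_centre below 0.004 m and z of coarse_sieve_centre in the frame of medium_sieve_centre between 0.0335 and 0.0385 m and angle between coarse_sieve_centre's own z axis and vertical below 0.06 rad), for 0.2 s.
4. the lid sits home on the coarse sieve (horizontal distance between lid_centre and coarse_sieve_centre below 0.004 m and z of lid_centre in the frame of coarse_sieve_centre between 0.0295 and 0.0345 m and angle between lid_centre's own z axis and vertical below 0.06 rad), for 0.2 s.
At the end, for the whole second after the job is handed in: From the pan upward stand the fine, medium and coarse sieve and the lid, each with its axis within 4 mm of the one below, its height within 2.5 mm of fully home, tilted less than 0.06 rad, and at rest (all of step 1 and all of step 2 and all of step 3 and all of step 4 and linear speed of each of fine_sieve, medium_sieve, coarse_sieve, lid below 0.02 m/s); the robot touches nothing.
It fails at once if the wooden block is shifted by more than 25 mm or knocked over (distance of block from where it was at the start of the episode above 0.025 m or angle between block's own z axis and vertical above 0.5 rad).
It fails at once if the vial is shifted by more than 25 mm or knocked over (distance of vial from where it was at the start of the episode above 0.025 m or angle between vial's own z axis and vertical above 0.5 rad).
It fails at once if the iron weight is shifted by more than 25 mm or knocked over (distance of iron_weight from where it was at the start of the episode above 0.025 m or angle between iron_weight's own z axis and vertical above 0.5 rad).
It fails at once if the brass weight is shifted by more than 25 mm or knocked over (distance of brass_weight from where it was at the start of the episode above 0.025 m or angle between brass_weight's own z axis and vertical above 0.5 rad).
It also fails if it takes over 104 s, if anything falls off the work surface, if the arm or the gripper's body presses on something with over 40 N, if the wrist force passes 120 N, or if a joint passes its speed limit or range.

## Robot

A 6-joint arm with a two-finger parallel gripper is mounted at the origin on a cart in front of the work surface, level with it; the furniture and walls round the work are solid. World frame = base frame: x ahead of the robot, y to its left, z up, the work surface at z = 0. Lengths are in m, angles in rad, forces in N, time in s.
With the tool pointing down it reaches from about 0.15 to 0.775 m from the base axis. Payload 6.1 kg.
Tool frame: the origin (TCP) lies at the very end of the fingers, on their centre line; the grasp point (between the pads) lies 19 mm behind it; z points along the fingers, y is the direction in which the jaws open and shut (so a half turn about z gives the same grasp; the last joint's range is limited). The gripper opens to 85 mm and grips with 20 to 120 N. Pads are 22 mm wide; open, the fingers measure 114 mm over their backs; the gripper's body (76 mm by 85 mm) begins 54 mm behind the grasp point. The pads swing forward as they close: fully open they stand 13 mm farther back than shut.
Start: joints at [-1.205, 0.126, -0.04, 1.405, 0, 1.571], TCP at [0.188, -0.49, 0.231] pointing down, gripper open.
Joint ranges: [-2.72, 2.72], [-0.95, 1.95], [-1.27, 1.35], [-1.78, 2.02], [-1.46, 1.47], [-3.14, 3.14]. Speed limits (rad/s): [2.39, 2.39, 3.01, 3.14, 3.14, 3.14].

## Interface

Orientations are given as [roll, pitch, yaw] about the fixed x, y, z axes, in that order (R = Rz(yaw) Ry(pitch) Rx(roll)).
In Python, from station import sense, imaging, workorder gives the robot as it stands.
- The arm moves only by the tool move_arm, never from a script. Its argument "motion" is a list of rows, each a list of 2 entries, a list of its own where there are three numbers: the shift along the tool's x, y, z in mm, then the turn about the tool's z in rad. A call has 1 to 12 rows; each row shifts and turns the commanded pose from where the row before left it, along the tool's axes as they then stand; what a row does not reach is not made up. A row lasts 1/10 s, in which the tool goes at most 50 mm and 8.59 degrees, less where a joint would pass 70% of its speed; a pose out of reach is approached as far as the arm can. A call with a gripper value outside its range is refused whole. "jaw" is the finger opening in mm, from 0 to 85.4, set as the call begins (left out, the last holds). The fingers move at their own pace and stop on an object; "force" is the grip in N (left out, the last holds). Time passes only in rows, so rows that do not move let the fingers close. It gives the time, the measured TCP pose, the force and the opening at its end, in the units of the state.
- sense(): the state, without advancing time (a new reading comes with each control period).
- imaging.grab_frame(name): name is "scene" or "top"; returns a dict with "image" (400x640x3 uint8, red, green, blue), "fx", "fy", "cx", "cy" (pixels), "origin" and "attitude" of the camera in the world. Camera axes: x right, y up, looking along -z (the intrinsics and any distortion apply to the point x, -y, -z); pixel columns grow to the right and rows downward; lengths in m; the calibration is good to about 2 mm. A picture is of the moment at which its call begins. There is no depth.
- workorder.sign_off(): hands the job in, once; it reports no verdict.
The state is a dict: "time_s": time; "joint_positions": joint angles; "joint_velocities": joint speeds; "joint_efforts": joint torques, N m; "eef_pos": TCP position; "orientation": TCP orientation; "contact_force": force on the tool from outside, world axes, zero at the start; "ft_torque": the same for the moment, N m; "opening": finger opening in m.
Only numpy, scipy, OpenCV 4.12 (cv2) and the standard library are available. Lean on these libraries where they do the work, as an engineer would, in place of code of your own. Each camera call takes 0.05 s, during which the arm holds its last target. There are 200 camera calls.

## Working session

There is one attempt and no reset: what is moved stays moved. The work goes in short steps, Python scripts to look and compute and a tool call to move; the robot and the scene stay as the last step left them, time stands still between calls to the robot, and variables do not carry over. Pictures are saved under pics/ and viewed, about 12 in all and at most 16, crops included, and the job is handed in when it is done.

Besides the shell and the picture viewer there is one more tool, called after ">>>" by a JSON object that holds its "api" and its "payload". move_arm: Moves the arm, as the interface text tells. Its arguments: {"type":"object","properties":{"motion":{"type":"array","items":{"type":"array"}},"jaw":{"type":"number"},"force":{"type":"number"}},"required":["motion"]}

```bash
mkdir -p pics; ls; python3 - <<'E'
from station import sense, imaging
import cv2
s=sense();print(s)
for n in("scene","top"):
    f=imaging.grab_frame(n);cv2.imwrite(f"pics/{n}0.png",f["image"][:,:,::-1]);print(n,{k:v for k,v in f.items() if k!="image"})
E
```

```text
pics
{'time_s': 0.0, 'joint_positions': array([-1.20500245e+00,  1.26428160e-01, -4.06216459e-02,  1.40538486e+00,
       -1.99453413e-05,  1.57076315e+00]), 'joint_velocities': array([-0.00096622, -0.00054281,  0.00357176, -0.00137777,  0.00035899,
        0.00023187]), 'joint_efforts': array([ 8.35054798e-04, -4.35913467e+01,  3.52923203e+01,  1.71834428e-02,
        2.02202814e-04, -5.98400177e-06]), 'eef_pos': array([ 0.1876379 , -0.48989158,  0.23049695]), 'orientation': array([-3.13995431e+00,  1.98909536e-05,  3.65827087e-01]), 'contact_force': array([ 0.13492561, -0.49324949, -0.51335834]), 'ft_torque': array([-0.01323099,  0.00053894,  0.03249577]), 'opening': 0.0857057949498358}
scene {'fx': 422.63167810098076, 'fy': 422.63167810098076, 'cx': 315.6507524992583, 'cy': 200.8988161772825, 'origin': array([-0.19576167,  0.5439745 ,  0.7931359 ]), 'attitude': array([ 0.83397494,  0.01173943, -2.20789724])}
top {'fx': 512.0200043911968, 'fy': 512.0200043911968, 'cx': 318.0188606379311, 'cy': 199.5038022011927, 'origin': array([0.19327854, 0.08270765, 1.26051608]), 'attitude': array([ 1.87401087e-01,  7.03928049e-06, -1.54867361e+00])}
```

View pics/scene0.png

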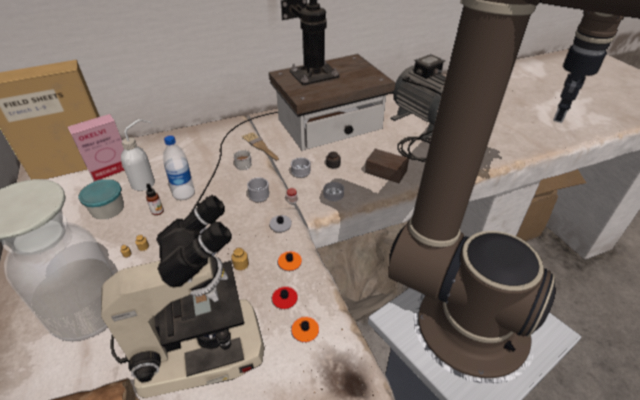

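View pics/top0.png

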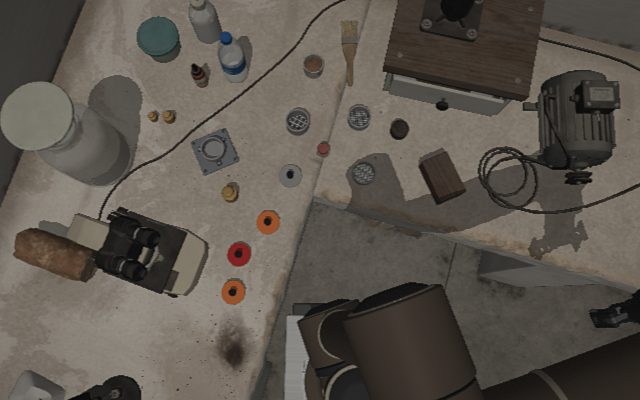

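The top view shows the candidates. Cups are at (297,121), (359,117), (363,173) and a tin at (313,65). The lids are grey (290,175), orange (268,222) and (233,292), and red (238,254). The plate is at (215,151), vial (323,149), iron weight (399,128), brass weight (230,192) and block (441,175). I'll check the choice in close crops.

```bash
cat >h.py <<'E'
import numpy as np, cv2
from scipy.spatial.transform import Rotation as R
from station import sense, imaging
def cam(n): return imaging.grab_frame(n)
def Rc(f): return R.from_euler('xyz',f["attitude"]).as_matrix()
def ray(f,u,v): return Rc(f)@np.array([(u-f["cx"])/f["fx"],-(v-f["cy"])/f["fy"],-1])
def onz(f,u,v,z):
    d=ray(f,u,v); return f["origin"]+d*(z-f["origin"][2])/d[2]
def proj(f,p):
    c=Rc(f).T@(np.asarray(p)-f["origin"]); return np.array([f["cx"]-f["fx"]*c[0]/c[2], f["cy"]+f["fy"]*c[1]/c[2]])
def tri(fs,uvs):
    A=np.zeros((3,3));b=np.zeros(3);D=[]
    for f,(u,v) in zip(fs,uvs):
        d=ray(f,u,v);d/=np.linalg.norm(d);P=np.eye(3)-np.outer(d,d);A+=P;b+=P@f["origin"];D.append((P,f["origin"]))
    x=np.linalg.solve(A,b); return x,[round(1e3*np.linalg.norm(P@(x-o)),1) for P,o in D]
def crop(f,u0,v0,u1,v1,k,name): cv2.imwrite(f"pics/{name}.png",cv2.resize(f["image"][v0:v1,u0:u1,::-1],None,fx=k,fy=k,interpolation=cv2.INTER_CUBIC))
E
python3 - <<'E'
from h import *
f=cam("top");crop(f,185,85,415,210,3.4,"t1")
g=cam("scene");crop(g,180,140,410,300,3.4,"s1")
for n,u,v in [("s1",297,121),("s2",359,117),("s3",363,173),("tin",313,65),("lid",290,175),("pan",215,149),("vial",323,149),("iron",399,128),("brass",230,192),("block",441,175)]:
    p=onz(f,u,v,.035);print(n,p.round(3),proj(g,p).round(0))
E
```

```text
s1 [0.625 0.145 0.035] [259. 187.]
s2 [ 0.639 -0.01   0.035] [301. 164.]
s3 [ 0.494 -0.021  0.035] [335. 187.]
tin [0.776 0.108 0.035] [243. 156.]
lid [0.485 0.158 0.035] [282. 217.]
pan [0.548 0.346 0.035] [204. 235.]
vial [0.553 0.078 0.035] [293. 190.]
iron [ 0.612 -0.111  0.035] [334. 156.]
brass [0.44  0.303 0.035] [241. 253.]
block [ 0.494 -0.213  0.035] [386. 162.]
```

View pics/t1.png

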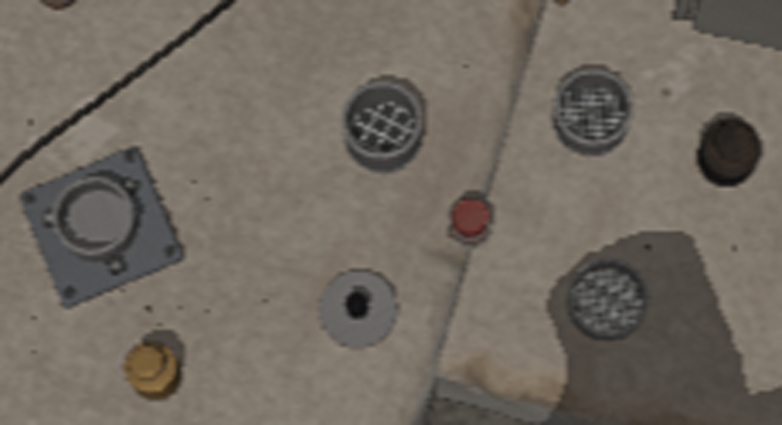

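View pics/s1.png

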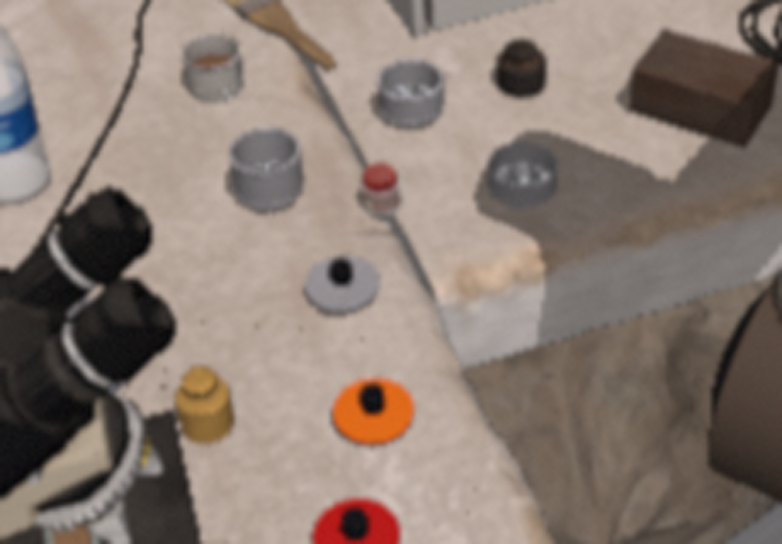

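Crops: the coarse sieve (wide grid, tallest) is at top px (297,121) and the medium at (359,117). The fine sieve (dense gauze, lowest) is at (363,173) and the bare-steel lid at (290,175). The pan is at (213,148), hidden in the scene view by the microscope eyepieces. Next I fit the rims to sub-pixel level in both views.

```bash
cat >>h.py <<'E'
from scipy.optimize import minimize
from scipy.ndimage import map_coordinates
def grad(f):
    g=cv2.GaussianBlur(f["image"].astype(np.float32),(0,0),0.8).max(2)
    return cv2.GaussianBlur(np.hypot(cv2.Sobel(g,5,1,0),cv2.Sobel(g,5,0,1)),(0,0),0.6)
T=np.linspace(0,2*np.pi,120,endpoint=False)
def score(f,G,c,rz):
    s=0
    for r,dz in rz:
        P=np.c_[c[0]+r*np.cos(T),c[1]+r*np.sin(T),np.full(120,c[2]+dz)]
        q=np.array([proj(f,p) for p in P]); s+=map_coordinates(G,[q[:,1],q[:,0]],order=1).mean()
    return s
def fit(views,c0,rz,freez=True):
    GS=[(f,grad(f)) for f in views]; best=None
    for dx in(-.005,0,.005):
      for dy in(-.005,0,.005):
        x0=np.array(c0,float)+[dx,dy,0]; 
        fn=(lambda p:-sum(score(f,G,p,rz) for f,G in GS)) if freez else (lambda p:-sum(score(f,G,[p[0],p[1],c0[2]],rz) for f,G in GS))
        n=3 if freez else 2
        S=np.vstack([x0[:n]]+[x0[:n]+d for d in .003*np.eye(n)])
        r=minimize(fn,x0[:n],method="Nelder-Mead",options=dict(initial_simplex=S,xatol=1e-4,fatol=1e-2,maxiter=150))
        if best is None or r.fun<best.fun: best=r
    return best.x.round(4),round(-best.fun,1)
E
cat >m.py <<'E'
from h import *
f=cam("top");g=cam("scene")
for n,u,v,z,rz in [("fine",363.4,173.5,.03,[(.029,0)]),("medium",359.3,116,.038,[(.029,0)]),("coarse",297.8,119.5,.048,[(.029,0)]),("lid",290.4,175.6,.013,[(.029,0)])]:
    c=onz(f,u,v,z); print(n,"init",c.round(4),"top",fit([f],c,rz,False),"scene",fit([g],c,rz,False),"both",fit([f,g],c,rz))
c=onz(f,213,148,.038);print("pan",c.round(4),fit([f],c,[(.029,0)],False),fit([f],c,[(.026,0)],False),fit([f],c,[(.026,0),(.029,0)],False))
# plate outline corners from crop t1 (z=.012)
for a,b in[(137,148),(184,253),(68,306),(22,196)]: print(onz(f,185+a/3.4,85+b/3.4,.012).round(4))
print("knob",tri([f,g],[(185+358/3.4,85+303/3.4),(180+341/3.4,140+270/3.4)]))
print("eyepieces",tri([f,g],[(157,232),(212,207)]),tri([f,g],[(150,262),(214,240)]))
print("cabinet low corner/top corner",tri([f,g],[(384,76),(282,98)]),tri([f,g],[(385,95),(302,144)]),onz(f,387,97,0),onz(g,302,145,0))
print(onz(g,282,110,.12))
E
python3 m.py
```

```text
fine init [ 0.4944 -0.0227  0.03  ] top (array([ 0.5015, -0.015 ]), np.float64(67.4)) scene (array([ 0.5007, -0.0212]), np.float64(111.5)) both (array([ 0.5019, -0.0197,  0.0293]), np.float64(174.3))
medium init [ 0.6404 -0.0109  0.038 ] top (array([ 0.6324, -0.0088]), np.float64(113.0)) scene (array([ 0.6381, -0.0057]), np.float64(135.8)) both (array([ 0.6337, -0.0075,  0.0392]), np.float64(226.1))
coarse init [0.6242 0.1425 0.048 ] top (array([0.6283, 0.1408]), np.float64(105.4)) scene (array([0.6209, 0.1498]), np.float64(123.6)) both (array([0.6332, 0.1426, 0.0362]), np.float64(221.5))
lid init [0.4891 0.1584 0.013 ] top (array([0.4903, 0.1586]), np.float64(58.9)) scene (array([0.4836, 0.168 ]), np.float64(126.5)) both (array([ 4.943e-01,  1.608e-01, -2.000e-04]), np.float64(177.0))
pan [0.5491 0.3508 0.038 ] (array([0.5484, 0.3519]), np.float64(75.0)) (array([0.5492, 0.3512]), np.float64(81.1)) (array([0.5487, 0.3516]), np.float64(155.7))
[0.6088 0.3283 0.012 ]
[0.5284 0.289  0.012 ]
[0.4862 0.3723 0.012 ]
[0.5696 0.412  0.012 ]
knob (array([0.49211259, 0.15923713, 0.01963338]), [np.float64(1.2), np.float64(1.2)])
eyepieces (array([0.30511338, 0.38335522, 0.32878487]), [np.float64(3.9), np.float64(3.9)]) (array([0.25442094, 0.40345341, 0.30656137]), [np.float64(9.1), np.float64(9.1)])
cabinet low corner/top corner (array([ 0.68744712, -0.02541541,  0.21897865]), [np.float64(31.7), np.float64(31.7)]) (array([ 0.70150899, -0.06793451,  0.04445556]), [np.float64(9.2), np.float64(9.2)]) [ 0.70789275 -0.08560876  0.        ] [ 0.75835465 -0.09496418  0.        ]
[ 0.80724532 -0.05814801  0.12      ]
```

```bash
python3 - <<'E'
from h import *
f=cam("top");g=cam("scene")
I={"fine":(.4944,-.0227,.03),"medium":(.6404,-.0109,.038),"coarse":(.6242,.1425,.048),"lid":(.4891,.1584,.013)}
out=[]
for n,c in I.items():
    row=[]
    for im in(f,g):
        u,v=np.round(proj(im,c)).astype(int);k=9
        a=cv2.resize(im["image"][v-20:v+20,u-20:u+20,::-1],None,fx=k,fy=k,interpolation=cv2.INTER_CUBIC)
        for r,z,col in[(.029,c[2],(0,255,0)),(.029,.007,(0,0,255))]:
            q=np.array([proj(im,(c[0]+r*np.cos(t),c[1]+r*np.sin(t),z)) for t in T])
            cv2.polylines(a,[np.int32(((q-[u-20,v-20])+.5)*k)],True,col,1)
        row.append(cv2.resize(a,(290,290)))
    out.append(np.vstack(row))
o=np.vstack([np.hstack(out[:4])]);cv2.imwrite("pics/ov.png",cv2.resize(o,(800,400)));print(o.shape)
E
```

```text
(580, 1160, 3)
```

View pics/ov.png

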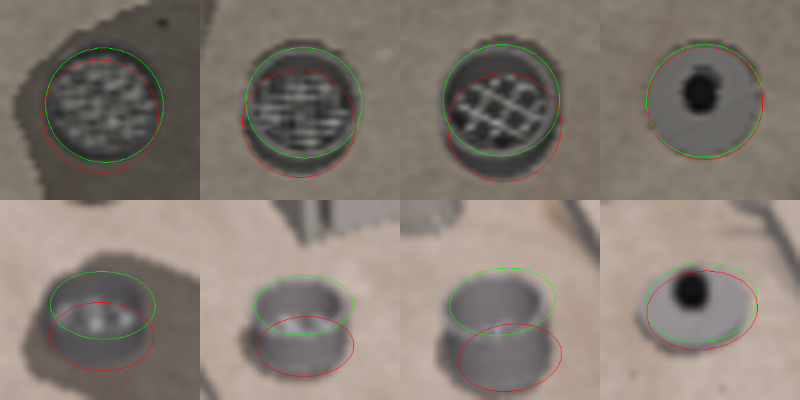

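The top view fits to under 0.5 px. The scene view has a constant offset of about 1.4 px (calibration), and its heights are consistent. Now I move toward the fine sieve.

>>> {"api": "move_arm", "payload": {"motion": [[[20, -14, 0], 0], [[40, -29, 0], 0], [[40, -29, 0], 0], [[40, -29, 0], 0], [[40, -29, 0], 0], [[40, -29, 0], 0], [[40, -29, 0], 0], [[40, -29, 0], 0], [[40, -29, 0], 0], [[40, -29, 0], 0], [[40, -29, 10], 0], [[20, -14, 20], 0]], "jaw": 85, "force": 50}}

```text
time_s: 1.6
eef_pos: [0.4872, -0.0332, 0.2023]
orientation: [3.141, -0.004, 0.369]
contact_force: [-0.0, -0.1, 0.6]
opening: 0.0846
```

```bash
cat >go.py <<'E'
import sys
from h import *
s=sense();t=np.array([float(a) for a in sys.argv[1:4]]);y=s["orientation"][2]
M=R.from_euler('xyz',s["orientation"]).as_matrix()
print("t",round(s["time_s"],2),"pos",s["eef_pos"].round(4),"rpy",s["orientation"].round(3),"F",s["contact_force"].round(1),"open",round(s["opening"],4),"q",s["joint_positions"].round(2))
print("tool shift mm",(1e3*M.T@(t-s["eef_pos"])).round(1))
E
python3 go.py .495 -.022 .1
```

```text
t 1.6 pos [ 0.4872 -0.0332  0.2023] rpy [ 3.141 -0.004  0.369] F [-0.  -0.1  0.6] open 0.0846 q [-0.07  0.05 -0.18  1.33  0.    2.7 ]
tool shift mm [ 11.   -7.7 102.4]
```

>>> {"api": "move_arm", "payload": {"motion": [[[0, 0, 10], -0.12], [[0, 0, 15], -0.13], [[0, 0, 20], -0.13], [[0, 0, 20], -0.13], [[0, 0, 10], -0.12], [[0, 0, 0], 0], [[0, 0, 0], 0]]}}

```text
time_s: 2.3
eef_pos: [0.4848, -0.0363, 0.1267]
orientation: [3.142, -0.0, 0.993]
contact_force: [0.3, -0.4, 0.2]
opening: 0.0847
```

```bash
python3 go.py .495 -.022 .05
```

```text
t 2.3 pos [ 0.4848 -0.0363  0.1267] rpy [ 3.142 -0.     0.993] F [ 0.3 -0.4  0.2] open 0.0847 q [-0.07  0.07 -0.33  1.17  0.    2.07]
tool shift mm [17.5  0.8 76.7]
```

>>> {"api": "move_arm", "payload": {"motion": [[[9, 0.5, 10], 0], [[9, 0.5, 25], 0], [[0, 0, 25], 0], [[0, 0, 20], 0], [[0, 0, 20], 0], [[0, 0, 12], 0], [[0, 0, 6], 0], [[0, 0, 3], 0], [[0, 0, 0], 0], [[0, 0, 0], 0]]}}

```text
time_s: 3.3
eef_pos: [0.496, -0.0217, 0.0062]
orientation: [3.14, -0.001, 0.996]
contact_force: [0.2, 0.2, -0.1]
opening: 0.0848
```

```bash
python3 go.py .495 -.022 .0055; python3 -c "
from h import *
f=cam('top');g=cam('scene');crop(f,315,125,415,215,4,'a');crop(g,285,140,385,230,4,'b')
a=np.hstack([cv2.imread('pics/a.png'),cv2.imread('pics/b.png')]);cv2.imwrite('pics/ab1.png',a)"
```

```text
t 3.3 pos [ 0.496  -0.0217  0.0062] rpy [ 3.14e+00 -1.00e-03  9.96e-01] F [ 0.2  0.2 -0.1] open 0.0848 q [-0.04  0.17 -0.49  0.9   0.    2.1 ]
tool shift mm [-0.8 -0.7  0.7]
```

View pics/ab1.png

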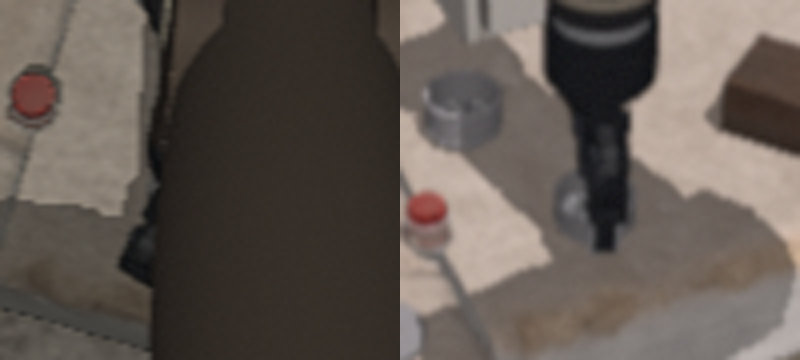

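The top view is blocked by the arm. In the scene half, the near finger straddles the fine sieve (centre ~(595,210), finger tip ~(605,240)). Closing.

>>> {"api": "move_arm", "payload": {"motion": [[[0, 0, 0], 0], [[0, 0, 0], 0], [[0, 0, 0], 0], [[0, 0, 0], 0], [[0, 0, 0], 0], [[0, 0, 0], 0], [[0, 0, 0], 0], [[0, 0, 0], 0]], "jaw": 50}}

```text
time_s: 4.2
eef_pos: [0.4958, -0.0217, 0.0063]
orientation: [3.14, -0.001, 0.996]
contact_force: [-0.8, -0.7, 6.2]
opening: 0.057
```

>>> {"api": "move_arm", "payload": {"motion": [[[0, 0, -10], 0], [[0, 0, -20], 0], [[0, 0, -30], 0], [[0, 0, -30], 0], [[0, 0, -20], 0], [[0, 0, -10], 0], [[0, 0, 0], 0]]}}

```text
time_s: 4.9
eef_pos: [0.4961, -0.0217, 0.1268]
orientation: [3.139, -0.001, 0.996]
contact_force: [-0.1, 0.0, -0.2]
opening: 0.0568
```

```bash
python3 go.py .55 .352 .15; python3 -c "
from h import *
g=cam('scene');p=proj(g,sense()['eef_pos']);print(p);u,v=p.astype(int)
f=cam('top');print(proj(f,sense()['eef_pos']));crop(g,u-40,v-45,u+40,v+40,7,'c1')"
```

```text
t 4.9 pos [ 0.4961 -0.0217  0.1268] rpy [ 3.139e+00 -1.000e-03  9.960e-01] F [-0.1  0.  -0.2] open 0.0568 q [-0.04  0.09 -0.31  1.17 -0.    2.1 ]
tool shift mm [ 342.9 -158.   -23.1]
[335.22084347 160.75392075]
[366.52912401 163.50376762]
```

View pics/c1.png

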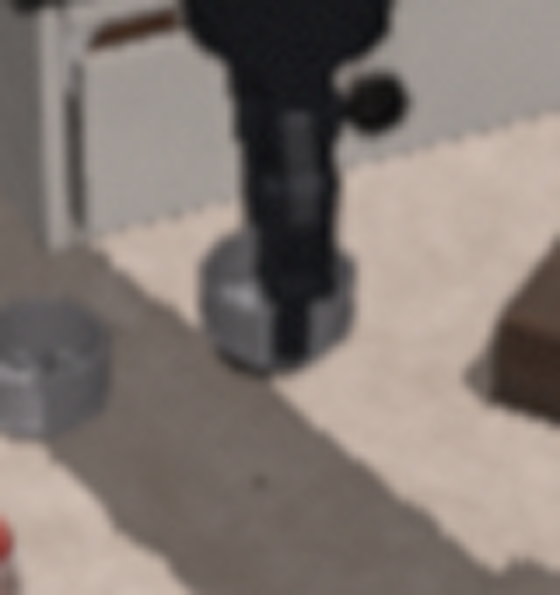

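The sieve is held and lifted, spanning crop x 200–355, with the finger tip centred at ~292. I'll check the along-pad offset numerically.

```bash
python3 -c "
from h import *
g=cam('scene');s=sense();p=s['eef_pos'];M=R.from_euler('xyz',s['orientation']).as_matrix()
for o in [(0,-30,-4),(0,-34,-4),(0,30,-4)]: 
    q=proj(g,p+M@np.array(o)/1e3); print('tip',((q-[295,115])*7).round(0))
for ox in (-4,-2,0,2,4):
  # sieve underside at z: sieve bottom ~ bench minus lift
  P=[]
  for z in (p[2]-.0062+.007,p[2]-.0062+.030):
    c=p+M@np.array([ox,0,0])/1e3
    P+= [proj(g,(c[0]+.029*np.cos(t),c[1]+.029*np.sin(t),z)) for t in T]
  P=(np.array(P)-[295,115])*7+3
  print(ox,P.min(0).round(0),P.max(0).round(0))
"
```

```text
tip [291. 364.]
tip [292. 371.]
tip [275. 269.]
-4 [219. 230.] [376. 372.]
-2 [214. 230.] [371. 373.]
0 [208. 230.] [366. 373.]
2 [203. 230.] [360. 373.]
4 [198. 231.] [355. 373.]
```

The sieve sits about 3 mm along +tool x of the TCP. The top camera is therefore biased by about (+3,+3.5) mm, and I'll carry that offset to the pan target.

>>> {"api": "move_arm", "payload": {"motion": [[[14, -6, 0], 0], [[30, -14, 0], 0], [[30, -14, 0], 0], [[30, -14, 0], 0], [[30, -14, 0], 0], [[30, -14, 0], 0], [[30, -14, 0], 0], [[30, -14, 0], 0], [[30, -14, 0], 0], [[30, -14, 0], 0], [[30, -14, 0], 0], [[20, -9, 0], 0]]}}

```text
time_s: 6.25
eef_pos: [0.5462, 0.3447, 0.1232]
orientation: [-3.14, 0.002, 0.997]
contact_force: [1.7, -0.7, -0.4]
opening: 0.0567
```

>>> {"api": "move_arm", "payload": {"motion": [[[8, -2, 0], 0], [[0, 0, 0], 0], [[0, 0, 0], 0]]}}

```text
time_s: 6.55
eef_pos: [0.5492, 0.3496, 0.1245]
orientation: [-3.141, 0.002, 0.995]
contact_force: [0.1, 0.5, -1.7]
opening: 0.0571
```

```bash
python3 go.py .5504 .3525 .0372; python3 -c "
from h import *
f=cam('top');g=cam('scene');crop(f,160,95,270,205,3.5,'a');crop(g,150,150,260,260,3.5,'b')
a=np.hstack([cv2.imread('pics/a.png'),cv2.imread('pics/b.png')]);cv2.imwrite('pics/ab2.png',a)"
```

```text
t 6.55 pos [0.5492 0.3496 0.1245] rpy [-3.141e+00  2.000e-03  9.950e-01] F [ 0.1  0.5 -1.7] open 0.0571 q [ 0.57  0.38  0.06  1.25 -0.    2.71]
tool shift mm [ 3.2 -0.5 87.3]
```

View pics/ab2.png

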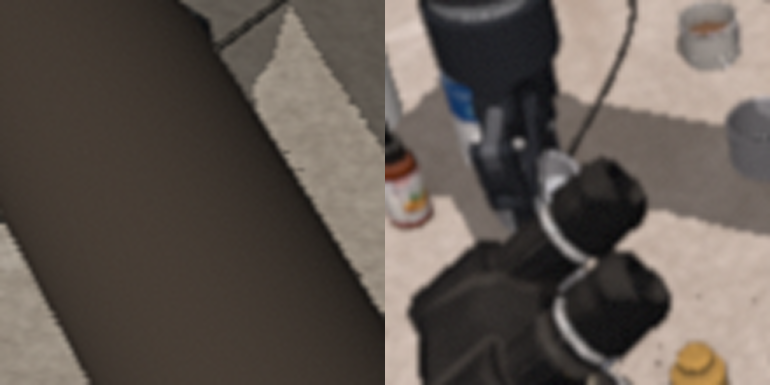

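The top view is blocked by the arm, and the scene view shows the gripper behind the eyepieces. I go down gently and watch the force.

>>> {"api": "move_arm", "payload": {"motion": [[[3, -0.5, 10], 0], [[0, 0, 20], 0], [[0, 0, 20], 0], [[0, 0, 15], 0], [[0, 0, 6], 0], [[0, 0, 0], 0], [[0, 0, 0], 0]]}}

```text
time_s: 7.35
eef_pos: [0.5511, 0.3534, 0.055]
orientation: [3.141, -0.001, 0.995]
contact_force: [-0.6, 0.2, -0.5]
opening: 0.0571
```

>>> {"api": "move_arm", "payload": {"motion": [[[0, 0, 2], 0], [[0, 0, 2], 0], [[0, 0, 2], 0], [[0, 0, 2], 0], [[0, 0, 1], 0], [[0, 0, 1], 0], [[0, 0, 0], 0]]}}

```text
time_s: 8.05
eef_pos: [0.5507, 0.3534, 0.0442]
orientation: [-3.141, 0.0, 0.996]
contact_force: [-0.0, -0.5, -1.0]
opening: 0.0569
```

```bash
python3 go.py .5504 .3525 .0372
```

```text
t 8.05 pos [0.5507 0.3534 0.0442] rpy [-3.141  0.     0.996] F [-0.  -0.5 -1. ] open 0.0569 q [ 0.57  0.42 -0.06  1.09 -0.    2.72]
tool shift mm [-1.   0.2  7. ]
```

>>> {"api": "move_arm", "payload": {"motion": [[[-0.5, 0, 1], 0], [[0, 0, 1], 0], [[0, 0, 1], 0], [[0, 0, 0], 0]]}}

```text
time_s: 8.45
eef_pos: [0.5504, 0.353, 0.0412]
orientation: [-3.142, 0.0, 0.996]
contact_force: [0.4, -0.2, -0.1]
opening: 0.0569
```

>>> {"api": "move_arm", "payload": {"motion": [[[0, 0, 1], 0], [[0, 0, 1], 0], [[0, 0, 1], 0], [[0, 0, 0.5], 0], [[0, 0, 0], 0]]}}

```text
time_s: 8.95
eef_pos: [0.5505, 0.353, 0.0377]
orientation: [-3.142, 0.0, 0.996]
contact_force: [0.6, -0.1, -1.9]
opening: 0.0571
```

>>> {"api": "move_arm", "payload": {"motion": [[[0, 0, 0.5], 0], [[0, 0, 0.5], 0], [[0, 0, 0], 0]]}}

```text
time_s: 9.25
eef_pos: [0.5506, 0.3531, 0.0374]
orientation: [3.141, -0.0, 0.996]
contact_force: [-1.4, -0.6, 2.7]
opening: 0.0568
```

>>> {"api": "move_arm", "payload": {"motion": [[[0, 0, 0.5], 0], [[0, 0, 0.5], 0], [[0, 0, 0], 0]]}}

```text
time_s: 9.55
eef_pos: [0.5506, 0.3531, 0.0373]
orientation: [3.141, -0.001, 0.996]
contact_force: [-3.2, -2.7, 9.2]
opening: 0.0569
```

Contact at z 0.0373, against 0.0372 predicted, so the sieve is home. Releasing.

>>> {"api": "move_arm", "payload": {"motion": [[[0, 0, -0.5], 0], [[0, 0, 0], 0], [[0, 0, 0], 0], [[0, 0, 0], 0], [[0, 0, 0], 0]], "jaw": 82}}

```text
time_s: 10.05
eef_pos: [0.5505, 0.3531, 0.0361]
orientation: [-3.141, 0.0, 0.996]
contact_force: [-0.7, 0.4, -0.9]
opening: 0.0822
```

>>> {"api": "move_arm", "payload": {"motion": [[[0, 0, -5], 0], [[0, 0, -15], 0], [[0, 0, -25], 0], [[0, 0, -30], 0], [[-10, 5, -15], 0], [[-30, 14, 0], 0], [[-30, 14, 0], 0], [[-30, 14, 0], 0], [[-30, 14, 0], 0], [[-30, 14, 0], 0], [[-20, 9, 0], 0], [[0, 0, 0], 0]]}}

```text
time_s: 11.25
eef_pos: [0.5222, 0.1534, 0.1265]
orientation: [3.141, 0.001, 0.992]
contact_force: [0.8, -0.3, 0.5]
opening: 0.0822
```

```bash
python3 go.py .6425 -.0085 .1; python3 -c "
from h import *
f=cam('top');crop(f,180,110,250,180,8,'d1')
c=onz(f,213,147,.061);print(fit([f],c,[(.029,0)],False),fit([f],c,[(.026,0)],False))
for z in(.038,.061): print(z,onz(f,213,148,z))"
```

```text
t 11.25 pos [0.5222 0.1534 0.1265] rpy [3.141e+00 1.000e-03 9.920e-01] F [ 0.8 -0.3  0.5] open 0.0822 q [ 0.29  0.18 -0.2   1.19 -0.    2.44]
tool shift mm [-69.8 189.2  26.6]
(array([0.5592, 0.3442]), np.float64(107.1)) (array([0.5556, 0.3485]), np.float64(115.3))
0.038 [0.54912727 0.35083159 0.038     ]
0.061 [0.54243245 0.3457872  0.061     ]
```

View pics/d1.png

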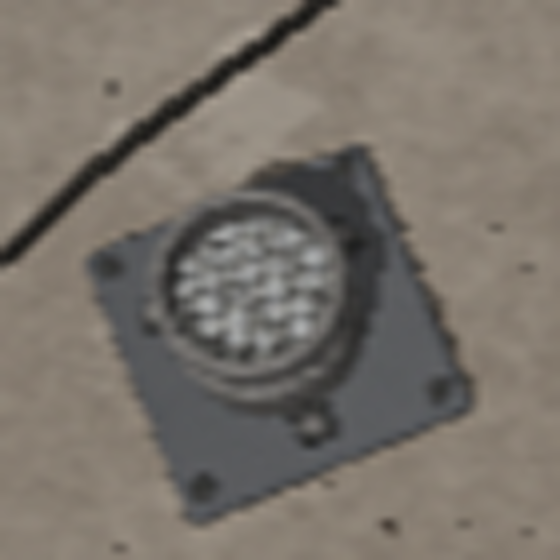

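The fine sieve sits level in the pan, with its rim centred at about (211.3,145.3) px. I calibrate the top camera's bias from this and apply it to the other pieces.

```bash
python3 -c "
from h import *
f=cam('top');print('fine top est',onz(f,211.06,145.06,.061).round(4),'true approx .5521 .3556')
I={'fine':(.4944,-.0227,.03),'medium':(.6404,-.0109,.038),'coarse':(.6242,.1425,.048),'lid':(.4891,.1584,.013)}
for n,c in I.items():
    u,v=proj(f,c); print(n,onz(f,u-.35,v-.35,c[2]).round(4))"
```

```text
fine top est [0.5497 0.351  0.061 ] true approx .5521 .3556
fine [ 0.4953 -0.0218  0.03  ]
medium [ 0.6413 -0.01    0.038 ]
coarse [0.6251 0.1434 0.048 ]
lid [0.49   0.1593 0.013 ]
```

>>> {"api": "move_arm", "payload": {"motion": [[[-6, 15, 0], 0], [[-10, 30, 0], 0], [[-11, 30, 0], 0], [[-11, 30, 0], 0], [[-11, 30, 0], 0], [[-11, 30, 0], 0], [[-8, 20, 10], 0], [[0, 3, 20], 0], [[0, 0, 10], 0], [[0, 0, 0], 0], [[0, 0, 0], 0]], "jaw": 85}}

```text
time_s: 12.45
eef_pos: [0.6435, -0.0023, 0.0862]
orientation: [-3.141, 0.0, 0.997]
contact_force: [-0.2, -0.8, 0.6]
opening: 0.0849
```

```bash
python3 go.py .6437 -.007 .011
```

```text
t 12.45 pos [ 0.6435 -0.0023  0.0862] rpy [-3.141  0.     0.997] F [-0.2 -0.8  0.6] open 0.0849 q [-0.    0.38 -0.03  1.16  0.    2.14]
tool shift mm [-3.8  2.7 75.2]
```

>>> {"api": "move_arm", "payload": {"motion": [[[-2, 1.5, 10], 0], [[-2, 1.5, 20], 0], [[0, 0, 20], 0], [[0, 0, 15], 0], [[0, 0, 7], 0], [[0, 0, 3], 0], [[0, 0, 0], 0], [[0, 0, 0], 0]]}}

```text
time_s: 13.25
eef_pos: [0.6449, -0.0079, 0.0123]
orientation: [3.14, -0.001, 0.996]
contact_force: [0.0, -0.5, -0.8]
opening: 0.085
```

>>> {"api": "move_arm", "payload": {"motion": [[[0, 0, 0], 0], [[0, 0, 0], 0], [[0, 0, 0], 0], [[0, 0, 0], 0], [[0, 0, 0], 0], [[0, 0, 0], 0], [[0, 0, 0], 0], [[0, 0, 0], 0]], "jaw": 50}}

```text
time_s: 14.05
eef_pos: [0.6448, -0.008, 0.0124]
orientation: [3.14, -0.001, 0.996]
contact_force: [-0.7, 0.1, 5.6]
opening: 0.0569
```

>>> {"api": "move_arm", "payload": {"motion": [[[0, 0, -10], 0], [[0, 0, -20], 0], [[0, 0, -30], 0], [[0, 0, -30], 0], [[0, 0, -25], 0], [[0, 0, -10], 0], [[0, 0, 0], 0], [[0, 0, 0], 0]]}}

```text
time_s: 14.85
eef_pos: [0.6437, -0.0079, 0.1351]
orientation: [-3.14, 0.001, 0.996]
contact_force: [-0.4, 0.3, -1.7]
opening: 0.0568
```

```bash
cat > held.py <<'E'
import sys
from h import *
h,z0,name=float(sys.argv[1]),float(sys.argv[2]),sys.argv[3]   # piece height, TCP z at pick
g=cam('scene');s=sense();p=s['eef_pos'];M=R.from_euler('xyz',s['orientation']).as_matrix()
u,v=proj(g,p).astype(int);o=np.array([u-40,v-45]);crop(g,u-40,v-45,u+40,v+40,7,name)
print('tip',((proj(g,p+M@np.array([0,-.030,-.004]))-o)*7+3).round(0))
for ox in(-4,-2,0,2,4):
  c=p+M@np.array([ox,0,0])/1e3
  P=np.array([proj(g,(c[0]+.029*np.cos(t),c[1]+.029*np.sin(t),z)) for t in T for z in(p[2]-z0+.007,p[2]-z0+h)])
  P=(P-o)*7+3;print(ox,P.min(0).round(0),P.max(0).round(0))
E
python3 go.py .5504 .3525 .15; python3 held.py .038 .011 c2
```

```text
t 14.85 pos [ 0.6437 -0.0079  0.1351] rpy [-3.14e+00  1.00e-03  9.96e-01] F [-0.4  0.3 -1.7] open 0.0568 q [-0.01  0.37  0.06  1.26 -0.    2.13]
tool shift mm [ 251.7 -274.3  -14.8]
tip [289. 357.]
-4 [221. 226.] [370. 372.]
-2 [216. 226.] [365. 372.]
0 [211. 226.] [360. 373.]
2 [206. 226.] [355. 373.]
4 [201. 227.] [350. 373.]
```

View pics/c2.png

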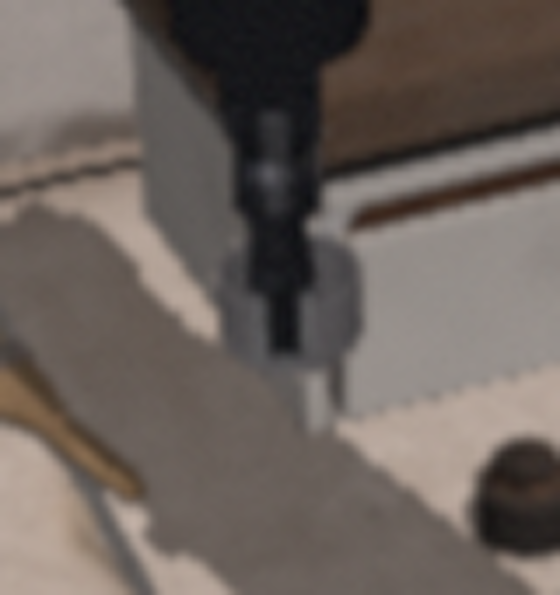

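```bash
python3 -c "
from h import *
g=cam('scene');s=sense();u,v=proj(g,s['eef_pos']).astype(int)
for r in (42,44,46,48,49): print(r,list(g['image'][v-45+r,u-40+26:u-40+56].astype(int).sum(1)//3))
print([c for c in range(26,56)])"
```

```text
42 [np.int64(166), np.int64(166), np.int64(154), np.int64(120), np.int64(93), np.int64(76), np.int64(76), np.int64(79), np.int64(80), np.int64(75), np.int64(70), np.int64(62), np.int64(40), np.int64(22), np.int64(22), np.int64(21), np.int64(36), np.int64(67), np.int64(77), np.int64(85), np.int64(81), np.int64(76), np.int64(77), np.int64(75), np.int64(73), np.int64(95), np.int64(131), np.int64(142), np.int64(143), np.int64(142)]
44 [np.int64(157), np.int64(166), np.int64(165), np.int64(158), np.int64(138), np.int64(100), np.int64(76), np.int64(75), np.int64(80), np.int64(84), np.int64(87), np.int64(77), np.int64(46), np.int64(25), np.int64(23), np.int64(21), np.int64(45), np.int64(81), np.int64(88), np.int64(85), np.int64(82), np.int64(77), np.int64(78), np.int64(75), np.int64(69), np.int64(85), np.int64(127), np.int64(143), np.int64(145), np.int64(144)]
46 [np.int64(128), np.int64(151), np.int64(159), np.int64(164), np.int64(155), np.int64(110), np.int64(76), np.int64(74), np.int64(77), np.int64(81), np.int64(87), np.int64(81), np.int64(52), np.int64(28), np.int64(22), np.int64(23), 
[... 483 characters left out ...]
83), np.int64(82), np.int64(79), np.int64(77), np.int64(73), np.int64(78), np.int64(103), np.int64(135), np.int64(145), np.int64(145), np.int64(146)]
49 [np.int64(92), np.int64(92), np.int64(94), np.int64(98), np.int64(101), np.int64(98), np.int64(85), np.int64(77), np.int64(77), np.int64(81), np.int64(88), np.int64(86), np.int64(56), np.int64(29), np.int64(23), np.int64(24), np.int64(38), np.int64(70), np.int64(84), np.int64(85), np.int64(81), np.int64(79), np.int64(76), np.int64(77), np.int64(93), np.int64(120), np.int64(141), np.int64(144), np.int64(146), np.int64(145)]
[26, 27, 28, 29, 30, 31, 32, 33, 34, 35, 36, 37, 38, 39, 40, 41, 42, 43, 44, 45, 46, 47, 48, 49, 50, 51, 52, 53, 54, 55]
```

The medium sieve is held, but its along-pad offset is uncertain against this background. I'll re-measure it on the way, over plain bench.

>>> {"api": "move_arm", "payload": {"motion": [[[12, -11, 0], 0], [[24, -22, 0], 0], [[24, -22, 0], 0], [[24, -22, 0], 0], [[24, -22, 0], 0], [[24, -22, 0], 0], [[24, -22, 0], 0], [[24, -22, 0], 0], [[12, -11, 0], 0], [[0, 0, 0], 0], [[0, 0, 0], 0], [[0, 0, 0], 0]]}}

```text
time_s: 16.15
eef_pos: [0.601, 0.248, 0.1361]
orientation: [-3.142, 0.001, 0.995]
contact_force: [-0.0, -0.6, -1.2]
opening: 0.0568
```

```bash
python3 go.py .5528 .3566 .15; python3 held.py .038 .0124 c3; python3 -c "
from h import *
g=cam('scene');s=sense();u,v=proj(g,s['eef_pos']).astype(int)
for r in range(34,51,2): print(r,*(g['image'][v-45+r,u-40+24:u-40+58].astype(int).sum(1)//3))"
```

```text
t 16.15 pos [0.601  0.248  0.1361] rpy [-3.142e+00  1.000e-03  9.950e-01] F [-0.  -0.6 -1.2] open 0.0568 q [ 0.39  0.38  0.08  1.27 -0.    2.54]
tool shift mm [ 64.9 -99.6 -13.9]
tip [277. 368.]
-4 [203. 214.] [383. 386.]
-2 [197. 215.] [378. 386.]
0 [191. 215.] [372. 387.]
2 [186. 215.] [366. 387.]
4 [180. 215.] [361. 387.]
34 95 83 52 30 28 30 34 37 33 31 30 28 24 25 32 37 61 97 113 115 112 107 104 100 98 110 128 120 99 95 98 102 103 104
36 100 92 69 41 28 29 29 31 29 30 29 27 28 23 29 37 59 104 116 114 112 110 105 101 93 88 108 132 116 95 95 98 101 101
38 100 98 86 57 32 26 24 25 23 25 24 25 27 25 24 30 47 88 113 115 112 111 106 100 96 95 115 132 113 97 95 96 97 99
40 96 95 92 73 45 28 24 23 28 28 26 29 29 28 26 28 40 77 115 130 152 145 121 112 122 134 138 117 95 92 97 99 97 99
42 97 98 96 88 59 33 32 38 42 44 41 41 37 31 27 42 78 118 136 142 132 133 139 135 133 125 110 95 85 89 96 98 98 97
44 101 102 100 96 74 50 45 48 51 39 28 25 27 23 29 60 99 112 133 137 130 126 117 116 108 102 101 93 89 95 96 98 97 97
46 101 101 98 85 65 55 69 81 84 64 37 25 21 22 23 59 109 118 112 114 113 115 115 112 111 105 101 96 94 103 99 97 97 97
48 100 97 87 66 62 82 83 81 84 80 52 28 24 23 21 40 85 113 105 112 118 116 115 112 110 106 106 106 107 98 94 94 94 96
50 97 78 61 61 86 95 89 82 85 86 59 31 23 24 24 29 62 106 109 108 114 117 116 115 114 113 114 103 95 95 96 96 95 96
```

View pics/c3.png

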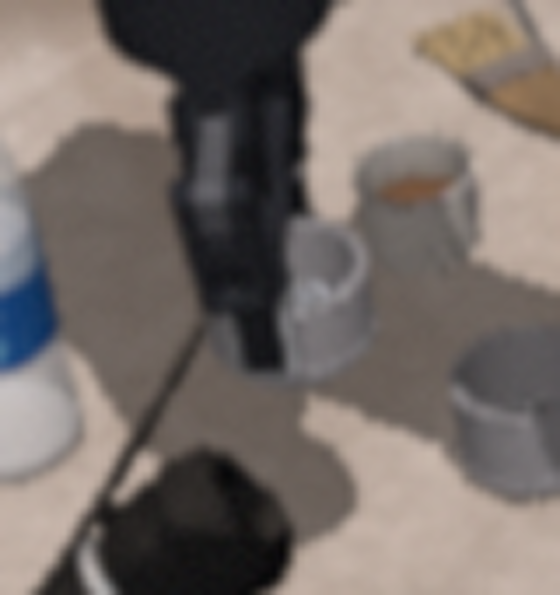

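The tip is at crop (265,365), and the sieve spans about 212–370. Averaging both edges over the two views gives an offset of about −2.3 mm along tool x. I go to the pan with that correction.

>>> {"api": "move_arm", "payload": {"motion": [[[8, -12, 0], 0], [[16, -25, 0], 0], [[16, -25, 0], 0], [[16, -25, 0], 0], [[9, -13, 0], 0], [[0, 0, 10], 0], [[0, 0, 20], 0], [[0, 0, 15], 0], [[0, 0, 5], 0], [[0, 0, 0], 0], [[0, 0, 0], 0]]}}

```text
time_s: 17.35
eef_pos: [0.5529, 0.3574, 0.0869]
orientation: [3.141, -0.0, 0.995]
contact_force: [0.3, 0.0, -1.8]
opening: 0.0572
```

```bash
python3 go.py .553 .357 .0733
```

```text
t 17.35 pos [0.5529 0.3574 0.0869] rpy [ 3.141 -0.     0.995] F [ 0.3  0.  -1.8] open 0.0572 q [ 0.57  0.41  0.01  1.17 -0.    2.72]
tool shift mm [-0.3  0.3 13.6]
```

>>> {"api": "move_arm", "payload": {"motion": [[[0, 0, 3], 0], [[0, 0, 3], 0], [[0, 0, 3], 0], [[0, 0, 3], 0], [[0, 0, 1], 0], [[0, 0, 1], 0], [[0, 0, 1], 0], [[0, 0, 0], 0]]}}

```text
time_s: 18.15
eef_pos: [0.5523, 0.3578, 0.0712]
orientation: [-3.142, 0.0, 0.996]
contact_force: [-0.0, -0.0, -1.6]
opening: 0.0567
```

>>> {"api": "move_arm", "payload": {"motion": [[[0, 0, 1], 0], [[0, 0, 1], 0], [[0, 0, 1], 0], [[0, 0, 0], 0]]}}

```text
time_s: 18.55
eef_pos: [0.5523, 0.3578, 0.0682]
orientation: [-3.141, 0.0, 0.996]
contact_force: [-0.1, 0.5, -1.9]
opening: 0.0573
```

Already 5 mm into the mouth with no resistance.

>>> {"api": "move_arm", "payload": {"motion": [[[0, 0, 1], 0], [[0, 0, 0.5], 0], [[0, 0, 0.5], 0], [[0, 0, 0], 0]]}}

```text
time_s: 18.95
eef_pos: [0.5524, 0.3578, 0.0664]
orientation: [3.142, -0.0, 0.996]
contact_force: [-0.2, 0.1, -1.1]
opening: 0.0569
```

>>> {"api": "move_arm", "payload": {"motion": [[[0, 0, 0.5], 0], [[0, 0, 0.5], 0], [[0, 0, 0], 0]]}}

```text
time_s: 19.25
eef_pos: [0.5524, 0.3579, 0.0663]
orientation: [3.141, -0.001, 0.996]
contact_force: [-1.3, -1.4, 4.4]
opening: 0.0568
```

Home at z 0.0663 (predicted 0.0663). Release, then retreat toward the coarse sieve.

>>> {"api": "move_arm", "payload": {"motion": [[[0, 0, -0.5], 0], [[0, 0, 0], 0], [[0, 0, 0], 0], [[0, 0, 0], 0], [[0, 0, 0], 0]], "jaw": 84}}

```text
time_s: 19.75
eef_pos: [0.5524, 0.3578, 0.0657]
orientation: [-3.142, 0.0, 0.996]
contact_force: [-0.1, -0.8, 0.1]
opening: 0.0837
```

>>> {"api": "move_arm", "payload": {"motion": [[[0, 0, -5], 0], [[0, 0, -15], 0], [[0, 0, -25], 0], [[0, 0, -20], 0], [[-10, 15, -5], 0], [[-20, 25, 0], 0], [[-30, 35, 0], 0], [[-30, 35, 0], 0], [[-30, 35, 0], 0], [[-15, 20, 0], 0], [[0, 0, 0], 0], [[0, 0, 0], 0]]}}

```text
time_s: 20.95
eef_pos: [0.6174, 0.1537, 0.1355]
orientation: [-3.141, 0.0, 0.994]
contact_force: [-0.6, 1.0, 0.3]
opening: 0.0842
```

```bash
python3 go.py .6275 .147 .02; python3 -c "
from h import *
f=cam('top');a=f['image'];crop(f,180,110,250,180,6,'a');crop(f,262,85,332,155,5,'b')
b=cv2.resize(cv2.imread('pics/b.png'),(420,420))
cv2.imwrite('pics/d2.png',np.hstack([cv2.imread('pics/a.png')[:,:380],b]))"
```

```text
t 20.95 pos [0.6174 0.1537 0.1355] rpy [-3.141  0.     0.994] F [-0.6  1.   0.3] open 0.0842 q [0.24 0.35 0.04 1.26 0.   2.39]
tool shift mm [-1.000e-01  1.220e+01  1.155e+02]
```

View pics/d2.png

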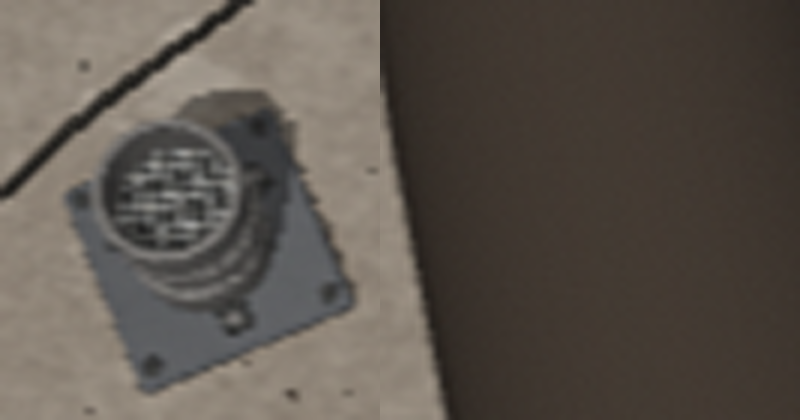

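The medium sieve sits home on the fine one, with its rim at about (207.6,141) px. Next, the coarse sieve.

>>> {"api": "move_arm", "payload": {"motion": [[[0, 6, 5], 0], [[0, 6, 15], 0], [[0, 0, 10], 0], [[0, 0, 0], 0], [[0, 0, 0], 0]], "jaw": 85}}

```text
time_s: 21.5
eef_pos: [0.6269, 0.1485, 0.105]
orientation: [-3.14, 0.001, 0.996]
contact_force: [-0.6, 0.6, 1.0]
opening: 0.0852
```

```bash
python3 go.py .6275 .1465 .018
```

```text
t 21.5 pos [0.6269 0.1485 0.105 ] rpy [-3.14e+00  1.00e-03  9.96e-01] F [-0.6  0.6  1. ] open 0.0852 q [0.23 0.38 0.01 1.2  0.   2.38]
tool shift mm [-1.2  1.7 87. ]
```

>>> {"api": "move_arm", "payload": {"motion": [[[-1, 1.5, 10], 0], [[0, 0, 20], 0], [[0, 0, 20], 0], [[0, 0, 20], 0], [[0, 0, 10], 0], [[0, 0, 5], 0], [[0, 0, 2], 0], [[0, 0, 0], 0], [[0, 0, 0], 0]]}}

```text
time_s: 22.4
eef_pos: [0.6289, 0.1468, 0.0199]
orientation: [3.141, -0.001, 0.996]
contact_force: [0.2, -0.4, 0.8]
opening: 0.0849
```

>>> {"api": "move_arm", "payload": {"motion": [[[0, 0, 0], 0], [[0, 0, 0], 0], [[0, 0, 0], 0], [[0, 0, 0], 0], [[0, 0, 0], 0], [[0, 0, 0], 0], [[0, 0, 0], 0], [[0, 0, 0], 0]], "jaw": 50}}

```text
time_s: 23.2
eef_pos: [0.6287, 0.1469, 0.02]
orientation: [3.141, -0.001, 0.996]
contact_force: [-1.1, -0.5, 5.2]
opening: 0.0573
```

>>> {"api": "move_arm", "payload": {"motion": [[[0, 0, -10], 0], [[0, 0, -20], 0], [[0, 0, -30], 0], [[0, 0, -30], 0], [[0, 0, -30], 0], [[0, 0, -20], 0], [[0, 0, -10], 0], [[0, 0, 0], 0], [[0, 0, 0], 0]]}}

```text
time_s: 24.1
eef_pos: [0.6279, 0.1465, 0.1678]
orientation: [-3.141, 0.001, 0.996]
contact_force: [-0.0, 0.5, -3.1]
opening: 0.0574
```

```bash
python3 go.py .5513 .3561 .1; python3 held.py .048 .018 c4
```

```text
t 24.1 pos [0.6279 0.1465 0.1678] rpy [-3.141e+00  1.000e-03  9.960e-01] F [-0.   0.5 -3.1] open 0.0574 q [ 0.23  0.36  0.12  1.33 -0.    2.38]
tool shift mm [ 134.3 -178.2   67.8]
tip [280. 357.]
-4 [206. 205.] [378. 389.]
-2 [201. 205.] [373. 389.]
0 [195. 205.] [367. 389.]
2 [190. 206.] [362. 390.]
4 [184. 206.] [357. 390.]
```

View pics/c4.png

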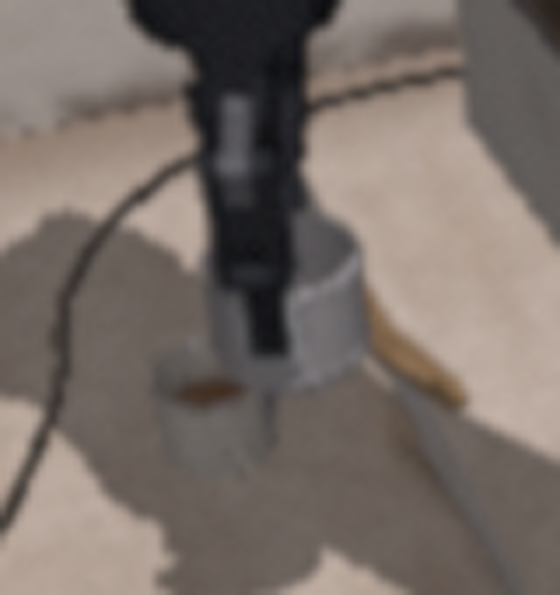

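The coarse sieve is held level and spans crop x 208–367, much like the medium's view (offset ≈ −2 mm). So I use nearly the same TCP target as for the medium.

>>> {"api": "move_arm", "payload": {"motion": [[[10, -14, 0], 0], [[22, -29, 0], 0], [[22, -29, 0], 0], [[22, -29, 0], 0], [[22, -29, 0], 0], [[22, -29, 0], 0], [[12, -15, 0], 0], [[4, -4, 10], 0], [[0, 0, 20], 0], [[0, 0, 10], 0], [[0, 0, 0], 0], [[0, 0, 0], 0]]}}

```text
time_s: 25.35
eef_pos: [0.553, 0.3567, 0.1287]
orientation: [-3.141, 0.001, 0.995]
contact_force: [0.4, -0.2, -2.3]
opening: 0.0575
```

```bash
python3 go.py .5523 .3576 .112
```

```text
t 25.35 pos [0.553  0.3567 0.1287] rpy [-3.141e+00  1.000e-03  9.950e-01] F [ 0.4 -0.2 -2.3] open 0.0575 q [ 0.57  0.39  0.08  1.26 -0.    2.72]
tool shift mm [ 0.4 -1.1 16.7]
```

>>> {"api": "move_arm", "payload": {"motion": [[[0, -0.5, 4], 0], [[0.5, -0.5, 4], 0], [[0, 0, 4], 0], [[0, 0, 2], 0], [[0, 0, 1], 0], [[0, 0, 1], 0], [[0, 0, 1], 0], [[0, 0, 1], 0], [[0, 0, 0], 0]]}}

```text
time_s: 26.25
eef_pos: [0.5522, 0.3585, 0.1108]
orientation: [-3.142, 0.0, 0.996]
contact_force: [-0.7, -0.0, -1.5]
opening: 0.0575
```

>>> {"api": "move_arm", "payload": {"motion": [[[0, 0, 1], 0], [[0, 0, 1], 0], [[0, 0, 1], 0], [[0, 0, 0], 0]]}}

```text
time_s: 26.65
eef_pos: [0.5522, 0.3585, 0.1076]
orientation: [-3.141, 0.0, 0.996]
contact_force: [-1.0, -0.2, -1.2]
opening: 0.0572
```

>>> {"api": "move_arm", "payload": {"motion": [[[0, 0, 1], 0], [[0, 0, 1], 0], [[0, 0, 0.5], 0], [[0, 0, 0], 0]]}}

```text
time_s: 27.05
eef_pos: [0.5522, 0.3585, 0.1053]
orientation: [-3.141, 0.0, 0.996]
contact_force: [0.8, -0.1, -1.8]
opening: 0.0575
```

>>> {"api": "move_arm", "payload": {"motion": [[[0, 0, 0.5], 0], [[0, 0, 0.5], 0], [[0, 0, 0], 0]]}}

```text
time_s: 27.35
eef_pos: [0.5523, 0.3586, 0.105]
orientation: [3.141, -0.001, 0.996]
contact_force: [-0.9, -0.5, 2.3]
opening: 0.0572
```

Home at z 0.105 (predicted 0.105). Release, then go to the lid.

>>> {"api": "move_arm", "payload": {"motion": [[[0, 0, -0.5], 0], [[0, 0, 0], 0], [[0, 0, 0], 0], [[0, 0, 0], 0], [[0, 0, 0], 0]], "jaw": 84}}

```text
time_s: 27.85
eef_pos: [0.5523, 0.3585, 0.1048]
orientation: [-3.142, 0.0, 0.996]
contact_force: [-0.5, 0.1, -0.4]
opening: 0.084
```

>>> {"api": "move_arm", "payload": {"motion": [[[0, 0, -5], 0], [[0, 0, -15], 0], [[0, 0, -25], 0], [[0, 0, -20], 0], [[-15, 5, -5], 0], [[-30, 9, 0], 0], [[-30, 9, 0], 0], [[-30, 9, 0], 0], [[-30, 9, 0], 0], [[-30, 9, 0], 0], [[-25, 7, 0], 0], [[-5, 0, 0], 0]]}}

```text
time_s: 29.05
eef_pos: [0.4925, 0.1609, 0.1746]
orientation: [-3.142, 0.001, 0.993]
contact_force: [0.1, 0.1, 0.5]
opening: 0.084
```

>>> {"api": "move_arm", "payload": {"motion": [[[0, 0, 20], 0], [[0, 0, 30], 0], [[0, 0, 30], 0], [[0, 0, 20], 0], [[0, 0, 0], 0], [[0, 0, 0], 0]], "jaw": 50}}

```text
time_s: 29.65
eef_pos: [0.4937, 0.1639, 0.075]
orientation: [-3.141, 0.001, 0.996]
contact_force: [1.3, 0.7, 0.7]
opening: 0.0499
```

```bash
python3 go.py .4925 .1622 .015; python3 -c "
from h import *
f=cam('top');g=cam('scene');crop(f,170,95,270,195,4,'a');crop(g,235,165,335,265,4,'b')
cv2.imwrite('pics/d3.png',np.hstack([cv2.imread('pics/a.png'),cv2.imread('pics/b.png')]))
p=sense()['eef_pos'];print((proj(g,p)-[235,165])*4+2+[400,0],(proj(g,(.4925,.1622,.03))-[235,165])*4+2+[400,0])"
```

```text
t 29.65 pos [0.4937 0.1639 0.075 ] rpy [-3.141e+00  1.000e-03  9.960e-01] F [1.3 0.7 0.7] open 0.0499 q [ 0.32  0.16 -0.34  1.07  0.    2.47]
tool shift mm [-2.1 -0.1 60. ]
[569.78631447 156.80805555] [579.66389132 210.17158051]
```

View pics/d3.png

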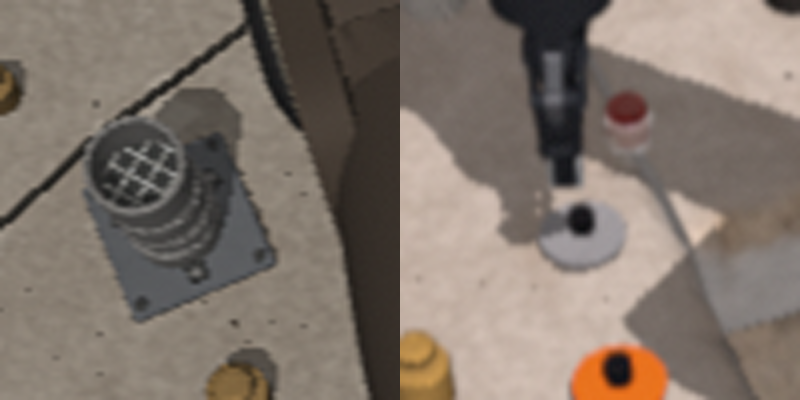

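The coarse sieve is seated. The steel lid's knob is at crop (581,218), matching the predicted (580,210) within about 1 mm sideways. Descending on the knob.

>>> {"api": "move_arm", "payload": {"motion": [[[-1.5, 0, 8], 0], [[-1, 0, 16], 0], [[0, 0, 16], 0], [[0, 0, 10], 0], [[0, 0, 5], 0], [[0, 0, 3], 0], [[0, 0, 0], 0], [[0, 0, 0], 0]]}}

```text
time_s: 30.55
eef_pos: [0.4931, 0.1619, 0.0174]
orientation: [3.141, -0.001, 0.996]
contact_force: [0.5, 0.3, -0.1]
opening: 0.0497
```

```bash
python3 go.py .4922 .1615 .0155
```

```text
t 30.55 pos [0.4931 0.1619 0.0174] rpy [ 3.141e+00 -1.000e-03  9.960e-01] F [ 0.5  0.3 -0.1] open 0.0497 q [ 0.32  0.2  -0.43  0.94  0.    2.46]
tool shift mm [-0.9 -0.5  1.9]
```

>>> {"api": "move_arm", "payload": {"motion": [[[-1, 0, 1.5], 0], [[0, 0, 0], 0], [[0, 0, 0], 0], [[0, 0, 0], 0], [[0, 0, 0], 0], [[0, 0, 0], 0], [[0, 0, 0], 0], [[0, 0, 0], 0], [[0, 0, 0], 0]], "jaw": 10}}

```text
time_s: 31.45
eef_pos: [0.4923, 0.161, 0.0158]
orientation: [3.141, -0.0, 0.996]
contact_force: [-1.9, -0.6, 6.0]
opening: 0.0158
```

>>> {"api": "move_arm", "payload": {"motion": [[[0, 0, -10], 0], [[0, 0, -20], 0], [[0, 0, -30], 0], [[0, 0, -35], 0], [[0, 0, -35], 0], [[0, 0, -30], 0], [[0, 0, -15], 0], [[0, 0, 0], 0], [[0, 0, 0], 0]]}}

```text
time_s: 32.35
eef_pos: [0.492, 0.1609, 0.19]
orientation: [-3.141, 0.0, 0.996]
contact_force: [-0.2, -0.3, -2.0]
opening: 0.0155
```

```bash
python3 go.py .5513 .3565 .16; python3 held.py .013 .0163 c5
```

```text
t 32.35 pos [0.492  0.1609 0.19  ] rpy [-3.141  0.     0.996] F [-0.2 -0.3 -2. ] open 0.0155 q [ 0.32  0.11 -0.14  1.31 -0.    2.46]
tool shift mm [196.4 -56.6  29.9]
tip [284. 366.]
-4 [211. 274.] [386. 395.]
-2 [205. 274.] [381. 395.]
0 [199. 274.] [375. 396.]
2 [193. 275.] [369. 396.]
4 [187. 275.] [363. 396.]
```

View pics/c5.png

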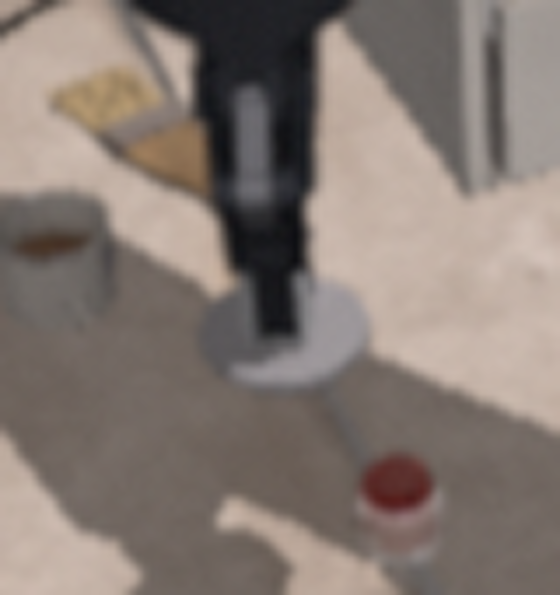

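The lid is held level and centred (crop x 203–370, predicted 199–375).

>>> {"api": "move_arm", "payload": {"motion": [[[12, -4, 0], 0], [[26, -8, 0], 0], [[30, -9, 0], 0], [[30, -9, 0], 0], [[30, -9, 0], 0], [[30, -9, 0], 0], [[24, -6, 0], 0], [[12, -2.5, 5], 0], [[2, 0, 10], 0], [[0, 0, 10], 0], [[0, 0, 5], 0], [[0, 0, 0], 0]]}}

```text
time_s: 33.6
eef_pos: [0.5506, 0.3547, 0.1591]
orientation: [-3.141, 0.002, 0.995]
contact_force: [-0.4, -0.3, -2.0]
opening: 0.0155
```

>>> {"api": "move_arm", "payload": {"motion": [[[0, 0, 0], 0], [[0, 0, 0], 0]]}}

```text
time_s: 33.8
eef_pos: [0.5516, 0.3557, 0.1612]
orientation: [3.141, -0.001, 0.995]
contact_force: [-0.4, 0.8, -1.6]
opening: 0.0155
```

```bash
python3 go.py .5515 .356 .1488
```

```text
t 33.8 pos [0.5516 0.3557 0.1612] rpy [ 3.141e+00 -1.000e-03  9.950e-01] F [-0.4  0.8 -1.6] open 0.0155 q [ 0.57  0.38  0.14  1.33 -0.    2.72]
tool shift mm [ 0.2 -0.2 12.4]
```

>>> {"api": "move_arm", "payload": {"motion": [[[0, 0, 4], 0], [[0, 0, 4], 0], [[0, 0, 2], 0], [[0, 0, 1], 0], [[0, 0, 1], 0], [[0, 0, 1], 0], [[0, 0, 1], 0], [[0, 0, 0], 0]]}}

```text
time_s: 34.6
eef_pos: [0.5512, 0.3561, 0.1462]
orientation: [-3.141, 0.0, 0.996]
contact_force: [-0.4, 0.4, -1.1]
opening: 0.0152
```

>>> {"api": "move_arm", "payload": {"motion": [[[0, 0, 1], 0], [[0, 0, 1], 0], [[0, 0, 1], 0], [[0, 0, 0], 0]]}}

```text
time_s: 35.0
eef_pos: [0.5512, 0.3561, 0.1432]
orientation: [-3.142, 0.0, 0.996]
contact_force: [-0.2, -0.1, -1.0]
opening: 0.0157
```

>>> {"api": "move_arm", "payload": {"motion": [[[0, 0, 1], 0], [[0, 0, 0.5], 0], [[0, 0, 0.5], 0], [[0, 0, 0], 0]]}}

```text
time_s: 35.4
eef_pos: [0.5513, 0.3562, 0.1418]
orientation: [3.141, -0.0, 0.996]
contact_force: [-0.4, -0.5, 1.7]
opening: 0.0157
```

>>> {"api": "move_arm", "payload": {"motion": [[[0, 0, 0.5], 0], [[0, 0, 0.5], 0], [[0, 0, 0], 0]]}}

```text
time_s: 35.7
eef_pos: [0.5515, 0.3563, 0.1417]
orientation: [3.141, -0.002, 0.996]
contact_force: [-2.2, -1.6, 6.3]
opening: 0.0153
```

Home at z 0.1417 (predicted 0.1418). Release straight up and clear away.

>>> {"api": "move_arm", "payload": {"motion": [[[0, 0, -0.5], 0], [[0, 0, -0.5], 0], [[0, 0, 0], 0], [[0, 0, 0], 0], [[0, 0, 0], 0], [[0, 0, 0], 0]], "jaw": 50}}

```text
time_s: 36.3
eef_pos: [0.5513, 0.3561, 0.1412]
orientation: [-3.142, 0.0, 0.996]
contact_force: [-0.1, -0.8, -0.5]
opening: 0.0504
```

>>> {"api": "move_arm", "payload": {"motion": [[[0, 0, -5], 0], [[0, 0, -15], 0], [[0, 0, -25], 0], [[0, 0, -15], 0], [[-15, 5, 0], 0], [[-30, 15, 0], 0], [[-30, 20, 0], 0], [[-30, 20, 0], 0], [[-30, 20, 0], 0], [[-20, 10, 0], 0], [[0, 0, 0], 0], [[0, 0, 0], 0]]}}

```text
time_s: 37.5
eef_pos: [0.5428, 0.177, 0.2019]
orientation: [3.141, -0.001, 0.995]
contact_force: [0.2, -0.3, -0.2]
opening: 0.0496
```

```bash
python3 go.py .5 .2 .2; python3 -c "
from h import *
f=cam('top');g=cam('scene');crop(f,170,85,270,185,4,'a');crop(g,150,150,250,250,4,'b')
cv2.imwrite('pics/d4.png',np.hstack([cv2.imread('pics/a.png'),cv2.imread('pics/b.png')]))"
```

```text
t 37.5 pos [0.5428 0.177  0.2019] rpy [ 3.141e+00 -1.000e-03  9.950e-01] F [ 0.2 -0.3 -0.2] open 0.0496 q [0.32 0.21 0.   1.36 0.   2.46]
tool shift mm [ -4.  -48.4   1.9]
```

View pics/d4.png

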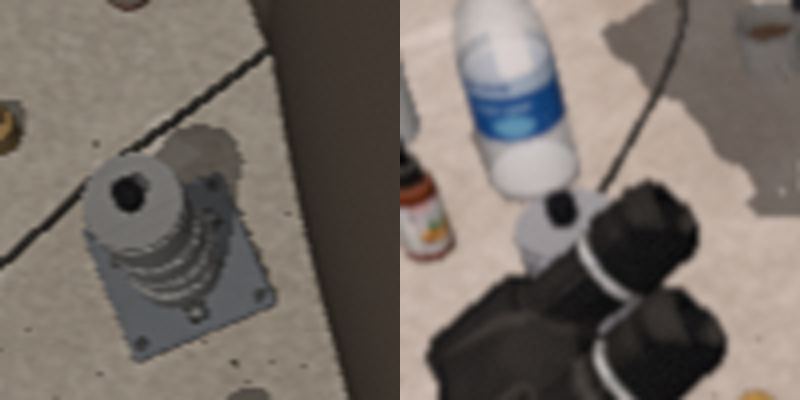

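The column stands complete, with the lid flange centred at crop (137,202) above evenly stepped rims. The gripper is clear. Handing in.

```bash
python3 -c "
from station import workorder,sense
print(workorder.sign_off(),sense()['time_s'])"
```

```text
the job is handed in; nothing more can be done
the job is handed in; nothing more can be done
```

I built the sieve column on the receiver pan in order (fine, medium, coarse, then the bare-steel lid), let go of everything, and handed the job in at about 37.5 s. The sign-off reports no verdict.

**Seating:** each piece slid into the rim below without resistance. It met a light stop at about the height worked out for fully home:

| Piece | TCP height at the stop (mm) | Predicted (mm) | Final force (N) |
|---|---|---|---|
| Fine sieve | 37.3 | 37.2 | 9 |
| Medium sieve | 66.3 | 66.3 | 4 |
| Coarse sieve | 105.0 | 105.0 | 2 |
| Lid | 141.7 | 141.8 | 6 |

**Last pictures:** the final top view shows the column level and centred, with the gripper well clear. The microscope eyepieces hide most of the column in the scene view, so that view only partly confirms it.

**Disagreements:**
- **Cameras:** the two cameras differed by about 3–5 mm. I corrected for this with the gripper's own position.
- **Sieve position in the jaws:** my estimate along the pads was uncertain by about 2 mm. That is within the play of the fit.
- **Bystanders:** I did not measure the block, vial or weights again at the end. The arm never went down close to them.

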